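# Balance the camera boom on the ridge

## Robot

A 6-joint arm with a two-finger parallel gripper is mounted at the origin on the work surface. World frame = base frame: x ahead of the robot, y to its left, z up, the work surface at z = 0. Lengths are in m, angles in rad, forces in N, time in s.
With the tool pointing down it reaches from about 0.35 to 0.775 m from the base axis. Payload 5.5 kg.
Tool frame: the origin (TCP) lies on the centre line of the jaws, within the pads' length; the fingertips stand 11 mm ahead of it and the grasp point (between the pads) lies 8 mm behind it (env.nose_length is the distance from the TCP to the fingertips, in m); x points along the fingers, z is the direction in which the jaws open and shut, and the axes are right-handed (so a half turn about x gives the same grasp; the last joint's range is limited). The gripper opens to 85 mm and grips with 20 to 120 N. Pads are 22 mm wide; open, the fingers measure 114 mm over their backs; the gripper's body (76 mm by 85 mm) begins 54 mm behind the grasp point. The pads swing forward as they close: fully open they stand 13 mm farther back than shut.
Start: joints at [1.045, 0.313, 0.046, 1.304, 0, 1.431], TCP at [0.216, 0.533, 0.242] pointing down, gripper open.
Joint ranges: [-2.76, 2.76], [-0.86, 1.69], [-1.03, 1.26], [-2.2, 2.34], [-1.47, 1.5], [-3.14, 3.14]. Speed limits (rad/s): [2.57, 2.57, 3.14, 3.14, 3.14, 3.14].

## Interface

Orientations are given as a unit quaternion [w, x, y, z].
In Python, from workcell import env gives the robot as it stands. The module is installed in compiled form; this text tells all that it offers.
- The arm moves only by the tool step_arm, never from a script. Its argument "moves" is a list that holds one entry, the list of rows, each a list of 7 numbers: the turn, a rotation vector about the tool's x, y, z in rad, then the shift along the tool's x, y, z in m, then the opening, from 0 (shut) to 1 (fully open). In form: [[[rx, ry, rz, tx, ty, tz, grip], ...]]. A call has 1 to 12 rows; each row is the pose to reach, as a shift and turn from the pose measured when the call began, along the tool's axes at that moment; what a row does not reach only later rows make up. A row lasts 1/10 s, in which the tool goes at most 50 mm and 8.59 degrees, less where a joint would pass 70% of its speed; a pose out of reach is approached as far as the arm can. A call with a gripper value outside its range is refused whole. The fingers move at their own pace and stop on an object; "force" is the grip in N (left out, the last holds). Time passes only in rows, so rows that repeat a pose let the fingers close. It gives the time, the measured TCP pose, the force and the opening at its end, in the units of the state.
- env.get_state(): the state, without advancing time (a new reading comes with each control period).
- env.read_camera(name): name is "scene" or "top" or "wrist"; returns (picture, depth): 420x560x3 uint8, red, green, blue; 420x560 float32, m along the optical axis (not along the pixel's ray), 0 where there is no reading.
- env.get_calibration(name): a dict with "mtx" (3x3 intrinsics, pixels), "distortion" ([k1, k2, p1, p2, k3] as OpenCV has them; the pictures are not rectified), "camera_from_world" (4x4, takes a point from world to camera coordinates); the wrist camera has in their place "T_tool_cam" (4x4, takes a point from camera to tool coordinates, whose origin is the TCP and whose axes are the tool frame's). Camera axes: x right, y down, z forward; pixel columns grow to the right and rows downward; lengths in m; the calibration is good to about 2 mm. A picture is of the moment at which its call begins: read the wrist's pose just before it. get_calibration takes no time and is no camera call.
- env.hand_in(): hands the job in, once; it reports no verdict.
Trained networks look in the newest picture that a camera, given by its name, has taken for a name from the list of things; names that differ only in an ending like _2 or _b are one class to them, and where a whole thing is asked for, a point or a joint stands for the part that bears it (a point fixed in the world has none). Each returns a list of dicts, best first, with "confidence" (0 to 1); they miss things now and then, are a little off and sometimes report something else, mostly with a low value. They report only what shows in the picture. A call takes as long as a camera call. They do not tell look-alikes from the thing itself.
- env.boxes_of(camera, thing): "uv" ([column, row] in pixels, amid what is visible of it).
- env.silhouettes(camera, thing): "mask" (420x560 bool, what is visible of it) and "uv" ([column, row] in pixels, amid what is visible of it).
The state is a dict: "clock": time; "joint_pos": joint angles; "qvel": joint speeds; "tau": joint torques, N m; "tcp_pos": TCP position; "orientation": TCP orientation; "wrist_force": force on the tool from outside, world axes, zero at the start; "ft_torque": the same for the moment, N m; "finger_gap": finger opening in m.
Only numpy, scipy, OpenCV 4.12 (cv2) and the standard library are available. Lean on these libraries where they do the work, as an engineer would, in place of code of your own. Each camera call takes 0.05 s, during which the arm holds its last target.

## Task

Find the balance point of the camera boom, so that its clamp can be fitted there: lay the boom, right way up, square across the ridge of the balancing stand and shift it lengthwise until it stays level on the ridge alone, clear of the two catch posts, with nothing holding it. Set it down gently, never press it hard against the stand, and leave the other things on the bench where they are.

Things in the scene. Friction and masses are not known exactly. Their poses are not given: they have to be found in the camera images.
- boom_mid (a point): Middle of the camera boom's length, half-way up its tube (15 mm above the flat underside). The boom: a loose, straight 30 x 30 mm square aluminium tube with a grey plastic camera head on one end, 420 mm long in all, lying on the bench at the start. x axis: along the boom to the head; z: up. The tube runs from x = -210 to +150 mm and can be gripped across its width from above.
- boom_tail (a point): Centre of the tube's tail end face, 210 mm from boom_mid, 15 mm above the underside; axes as boom_mid. The boom weighs about 0.6 kg. A ballast is locked unseen inside the tube, so the centre of mass lies anywhere from 15 mm on the tail side of boom_mid to 95 mm on its head side, and is found only by feel or by trying.
- boom_head (a point): Point on the outer end face of the camera head, on the boom's long axis, 210 mm from boom_mid and 15 mm above the underside; axes as boom_mid. The head is 60 mm long, 46 mm wide and 44 mm high, its underside flush with the tube's.
- ridge (a point): Centre of the flat top of the stand's ridge, an upright steel plate. The top is level, 60 mm above the bench, 12 mm wide along x and 60 mm long along y; the boom goes across it, along x, either way round. Below the top the plate flares to about 35 mm. z axis: up. Let go, it may rock for a few seconds, and stays level if its centre of mass is within 5 mm of the ridge's middle.
- stand: The fixed steel balancing stand, base 210 x 80 x 12 mm, origin on the bench under the ridge's middle, axes as ridge. Two rubber-topped catch posts, 14 mm wide, 60 mm long, stand at x = +83 and -83 mm with tops 6 mm below the ridge: a boom up to about 80 mm out of balance leans about 4 degrees and rests on one post; farther out it falls off.
- multimeter: Bystander: orange handheld multimeter lying on its back, 170 x 85 x 34 mm, origin at the centre of its underside.
- breadboard: Bystander: white plug-in circuit board, 165 x 55 x 10 mm, origin at the centre of its underside.
- adapter: Bystander: small black plug adapter box, 70 x 45 x 30 mm, origin at the centre of its underside.
Not all that is in view belongs to the job. Of the things shaped like the stand, the steel one is meant.

How it is judged:
By the outcome, as a careful person would: the job done as asked, in the order asked, and still so for the second after the job is handed in, with the robot touching nothing.
It also fails if it takes over 64 s, if anything falls off the work surface, if the arm or the gripper's body presses on something with over 40 N, if the wrist force passes 120 N, or if a joint passes its speed limit or range.

## Working session

There is one attempt and no reset: what is moved stays moved. The work goes in short steps, Python scripts to look and compute and a tool call to move; the robot and the scene stay as the last step left them, time stands still between calls to the robot, and variables do not carry over. Pictures are saved under pics/ and viewed, and the job is handed in when it is done.

Besides the shell and the picture viewer there is one more tool, called by a JSON object that holds its "name" and its "arguments", one argument or row to a line. step_arm: Moves the arm, as the interface text tells. Its arguments: {"type":"object","properties":{"moves":{"type":"array","items":{"type":"array","items":{"type":"array","items":{"type":"number"}}}},"force":{"type":"number"}},"required":["moves"]}

```bash
mkdir -p pics; ls; python3 - <<'E'
from workcell import env
import cv2,numpy as np
s=env.get_state(); print({k:np.round(v,4).tolist() for k,v in s.items()})
for c in ["scene","top","wrist"]:
    p,d=env.read_camera(c); cv2.imwrite(f"pics/{c}0.png",p[:,:,::-1]); np.save(f"{c}0.npy",d)
    print(c,env.get_calibration(c))
for c in ["top"]:
    for t in ["boom_mid","boom_tail","boom_head","ridge","stand"]:
        print(t,[(np.round(r["uv"]),round(r["confidence"],2)) for r in env.boxes_of(c,t)])
E
```

```text
pics
{'clock': 0.0, 'joint_pos': [1.0454, 0.314, 0.045, 1.3036, 0.0, 1.4312], 'qvel': [-0.0005, -0.0001, 0.0003, 0.0005, 0.0007, 0.0005], 'tau': [-0.0009, -48.0628, 29.8533, 0.0193, -0.0002, -0.0], 'tcp_pos': [0.2161, 0.5323, 0.2414], 'orientation': [0.586, -0.3951, 0.5872, 0.3946], 'wrist_force': [0.1443, 0.2663, -0.1168], 'ft_torque': [-0.0013, 0.0596, -0.021], 'finger_gap': 0.0855}
scene {'mtx': array([[501.161547  ,   0.        , 285.81457707],
       [  0.        , 501.161547  , 202.87095807],
       [  0.        ,   0.        ,   1.        ]]), 'distortion': array([-0.18118683,  0.        ,  0.        ,  0.        ,  0.        ]), 'camera_from_world': array([[ 0.70019748,  0.71384679, -0.01209315, -0.39572798],
       [ 0.56206832, -0.56160738, -0.60718724, -0.27267432],
       [-0.44023027,  0.4183538 , -0.79446674,  1.82428778],
       [ 0.        ,  0.        ,  0.        ,  1.        ]])}
top {'mtx': array([[430.04415345,   0.        , 273.50336274],
       [  0.        , 430.04415345, 215.4999297 ],
       [  0.        ,   0.        ,   1.        ]]), 'distortion': array([
[... 582 characters left out ...]
     ]), 'T_tool_cam': array([[-3.90590487e-04, -3.22687350e-01,  9.46505532e-01,
        -1.32060161e-01],
       [-9.04248801e-04, -9.46505103e-01, -3.22687577e-01,
         8.26194565e-02],
       [ 9.99999515e-01, -9.81915190e-04,  7.79062390e-05,
        -6.07089630e-04],
       [ 0.00000000e+00,  0.00000000e+00,  0.00000000e+00,
         1.00000000e+00]])}
boom_mid [(array([366., 218.]), 0.86)]
boom_tail [(array([364., 216.]), 0.92)]
boom_head [(array([366., 217.]), 0.98)]
ridge [(array([283., 221.]), 0.74), (array([205., 217.]), 0.65), (array([142., 317.]), 0.61)]
stand [(array([203., 221.]), 0.83), (array([142., 318.]), 0.81), (array([280., 217.]), 0.73), (array([366., 217.]), 0.67)]
```

View pics/top0.png

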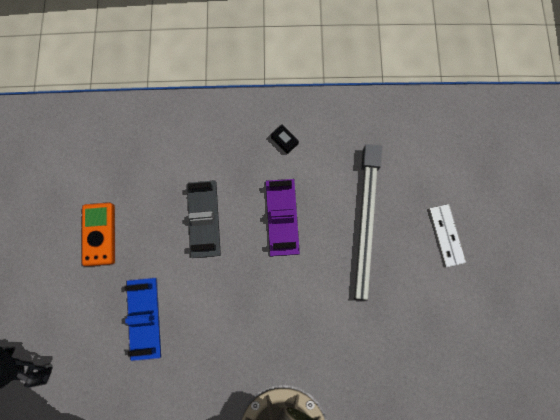

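View pics/scene0.png

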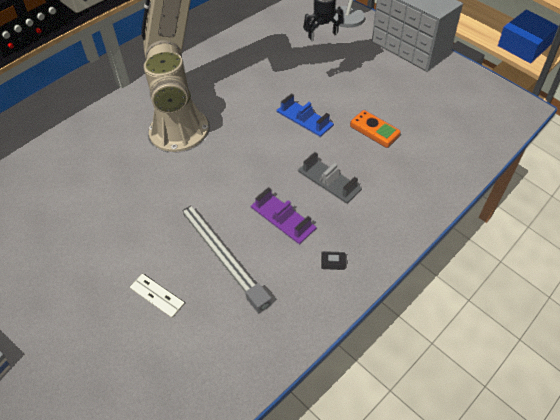

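Three stand shapes in the top view: grey steel (203,218), purple (282,217) and blue (142,318). The grey one fits "steel". I'll confirm it in a crop and measure it.

```bash
cat > h.py <<'E'
import cv2,numpy as np
from scipy.spatial.transform import Rotation as R
def cloud(d,cal,Tw=None):
    h,w=d.shape
    uv=np.stack(np.meshgrid(np.arange(w),np.arange(h)),-1).reshape(-1,1,2).astype(np.float64)
    n=cv2.undistortPoints(uv,cal["mtx"],cal["distortion"]).reshape(h,w,2)
    P=np.concatenate([n*d[...,None],d[...,None]],-1)
    T=np.linalg.inv(cal["camera_from_world"]) if Tw is None else Tw
    P=P@T[:3,:3].T+T[:3,3]
    P[d==0]=np.nan
    return P
def tool(s):
    T=np.eye(4);q=np.array(s["orientation"]);T[:3,:3]=R.from_quat(q[[1,2,3,0]]).as_matrix();T[:3,3]=s["tcp_pos"];return T
E
python3 - <<'E'
from workcell import env
from h import *
for c in ["top","scene"]:
    d=np.load(c+"0.npy");P=cloud(d,env.get_calibration(c))
    np.save(c+"P.npy",P)
P=np.load("topP.npy")
def st(n,sl,lo,hi):
    Q=P[sl].reshape(-1,3);m=(Q[:,2]>lo)&(Q[:,2]<hi);Q=Q[m];
    r=cv2.minAreaRect((Q[:,:2]*1000).astype(np.float32));print(n,len(Q),Q.mean(0).round(4),np.median(Q[:,2]).round(4),np.round(r[0],1),np.round(r[1],1),round(r[2],2))
print("table",np.nanmedian(P[150:300,310:345,2]))
st("ridge",np.s_[208:224,180:222],.05,.08)
st("postA",np.s_[180:196,180:222],.045,.08)
st("postB",np.s_[238:256,180:222],.045,.08)
st("stand",np.s_[175:262,180:225],.008,.08)
st("tube",np.s_[168:302,345:385],.02,.08)
st("head",np.s_[140:168,350:390],.034,.08)
for r in range(150,300,12): 
    print(r,np.round(np.nanmax(P[r,345:390,2]),4),end=' ')
i=cv2.imread("pics/top0.png")[165:275,160:320]
j=cv2.imread("pics/scene0.png")[140:320,180:370]
cv2.imwrite("pics/crop0.png",np.hstack([cv2.resize(i,(580,400),interpolation=2)[:, :400],cv2.resize(j,(400,400),interpolation=2)]))
E
```

```text
table -0.0001159980353373502
ridge 119 [0.5575 0.2088 0.0593] 0.0595 [557.8 208.6] [13.2 58.5] 3.02
postA 138 [0.6402 0.2143 0.0533] 0.0537 [641.2 214.5] [16.4 59.5] 3.72
postB 132 [0.4748 0.2032 0.0537] 0.0538 [475.  203.2] [14.6 59.5] 3.98
stand 2133 [0.5541 0.2072 0.023 ] 0.0133 [557.9 209.3] [210.  81.] 3.86
tube 1599 [ 0.505  -0.2305  0.0298] 0.0299 [ 511.  -231.9] [ 37.5 362.5] 81.72
head 391 [ 0.7178 -0.2574  0.0437] 0.0438 [ 719.4 -258.1] [46.7 62. ] 83.16
150 0.0489 162 0.0474 174 0.0331 186 0.0361 198 0.0341 210 0.0334 222 0.033 234 0.0331 246 0.0355 258 0.0319 270 0.0332 282 0.0334 294 0.0331
```

View pics/crop0.png

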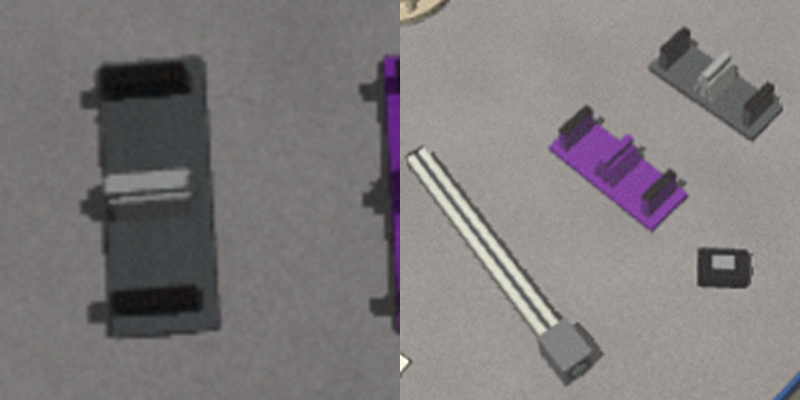

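Steel stand confirmed: grey base with a bright ridge, ridge centre ≈(0.558, 0.209), x axis at about +3.9°. The boom lies right way up (tube top at 30 mm, head top at 44 mm). Next I'll fit the boom's axis and plan the approach.

```bash
cat >> h.py <<'E'
def rel(s,pos,yaw,flip=False):
    """target tool: x down, jaws (z) horizontal at angle yaw"""
    z=np.array([np.cos(yaw),np.sin(yaw),0]);x=np.array([0,0,-1.]);y=np.cross(z,x)
    Rt=np.stack([x,y,z],1);T=tool(s)
    D=T[:3,:3].T@Rt
    rv=R.from_matrix(D).as_rotvec();t=T[:3,:3].T@(np.array(pos)-T[:3,3])
    return np.round(rv,4),np.round(t,4)
E
python3 - <<'E'
from workcell import env
from h import *
s=env.get_state();T=tool(s);print(T.round(3))
P=np.load("topP.npy")
Q=P[168:302,345:385].reshape(-1,3);Q=Q[(Q[:,2]>.026)&(Q[:,2]<.034)]
c=Q.mean(0);u,S,V=np.linalg.svd(Q[:,:2]-c[:2]);a=V[0]*np.sign(V[0][0])
for k in range(2):
    pp=(Q[:,:2]-c[:2])@a; print("along",np.percentile(pp,[0.5,99.5]))
H=P[140:168,350:390].reshape(-1,3);H=H[H[:,2]>.038]
ph=(H[:,:2]-c[:2])@a;pw=(H[:,:2]-c[:2])@[-a[1],a[0]];print("head",np.percentile(ph,[1,99]),pw.min(),pw.max())
pw=(Q[:,:2]-c[:2])@[-a[1],a[0]];print("tube w",np.percentile(pw,[1,99]))
print(c,a,np.degrees(np.arctan2(a[1],a[0])))
E
```

```text
[[-0.    -0.926  0.376  0.216]
 [-0.     0.376  0.926  0.533]
 [-1.     0.    -0.     0.242]
 [ 0.     0.     0.     1.   ]]
along [-0.17225892  0.18320742]
along [-0.17225892  0.18320742]
head [0.18711713 0.24794337] -0.02370257693289815 0.023001136809429553
tube w [-0.01536799  0.01505472]
[ 0.50375996 -0.23072427  0.02996503] [ 0.99212349 -0.12526368] -7.195983303732944
```

```bash
python3 - <<'E'
from workcell import env
from h import *
s=env.get_state()
print(rel(s,[.580,-.2404,.24],np.radians(82.8)),rel(s,[.580,-.2404,.15],np.radians(82.8)))
E
```

```text
(array([-2.602e-01, -1.000e-04, -1.000e-04]), array([ 0.0023, -0.6278, -0.5794])) (array([-2.602e-01, -1.000e-04, -1.000e-04]), array([ 0.0923, -0.6278, -0.5794]))
```

{"name": "step_arm", "arguments": {
  "moves": [
    [[-0.26, 0, 0, 0.002, -0.628, -0.579, 1], [-0.26, 0, 0, 0.002, -0.628, -0.579, 1], [-0.26, 0, 0, 0.002, -0.628, -0.579, 1], [-0.26, 0, 0, 0.002, -0.628, -0.579, 1], [-0.26, 0, 0, 0.002, -0.628, -0.579, 1], [-0.26, 0, 0, 0.002, -0.628, -0.579, 1], [-0.26, 0, 0, 0.002, -0.628, -0.579, 1], [-0.26, 0, 0, 0.002, -0.628, -0.579, 1], [-0.26, 0, 0, 0.002, -0.628, -0.579, 1], [-0.26, 0, 0, 0.002, -0.628, -0.579, 1], [-0.26, 0, 0, 0.002, -0.628, -0.579, 1], [-0.26, 0, 0, 0.002, -0.628, -0.579, 1]]
  ]
}}

```text
clock: 1.6
tcp_pos: [0.472, -0.0109, 0.2412]
orientation: [0.531, -0.468, 0.53, 0.467]
wrist_force: [0.6, 0.4, -0.8]
finger_gap: 0.0853
```

```bash
python3 - <<'E'
from workcell import env
from h import *
s=env.get_state();print(s["joint_pos"],s["tcp_pos"])
print(rel(s,[.580,-.2404,.15],np.radians(82.8)))
E
```

```text
[-1.93416386e-01  1.13967435e-01 -2.09368871e-01  1.24650897e+00
  2.95163860e-05 -6.72141256e-02] [ 0.4720207  -0.01092352  0.24124424]
(array([-0.0005, -0.    ,  0.001 ]), array([ 0.0914, -0.1359, -0.2141]))
```

{"name": "step_arm", "arguments": {
  "moves": [
    [[0, 0, 0.001, 0.091, -0.136, -0.214, 1], [0, 0, 0.001, 0.091, -0.136, -0.214, 1], [0, 0, 0.001, 0.091, -0.136, -0.214, 1], [0, 0, 0.001, 0.091, -0.136, -0.214, 1], [0, 0, 0.001, 0.091, -0.136, -0.214, 1], [0, 0, 0.001, 0.091, -0.136, -0.214, 1], [0, 0, 0.001, 0.091, -0.136, -0.214, 1]]
  ]
}}

```text
clock: 2.3
tcp_pos: [0.5802, -0.2432, 0.1481]
orientation: [0.531, -0.466, 0.532, 0.467]
wrist_force: [-0.1, -0.6, -0.1]
finger_gap: 0.0857
```

```bash
python3 - <<'E'
from workcell import env
from h import *
s=env.get_state();T=tool(s)
p,d=env.read_camera("wrist");cv2.imwrite("pics/w1.png",p[:,:,::-1])
cal=env.get_calibration("wrist");P=cloud(d,cal,T@cal["T_tool_cam"]);np.save("w1P.npy",P)
print(s["tcp_pos"],s["finger_gap"],s["wrist_force"],s["ft_torque"])
m=(P[...,2]>.024)&(P[...,2]<.036)&(abs(P[...,1]+.235)<.05)
Q=P[m];c=Q.mean(0);V=np.linalg.svd(Q[:,:2]-c[:2],full_matrices=False)[2];a=V[0]*np.sign(V[0][0])
w=(Q[:,:2]-c[:2])@[-a[1],a[0]];l=(Q[:,:2]-c[:2])@a
print(len(Q),c,a,np.degrees(np.arctan2(a[1],a[0])),np.percentile(w,[.5,99.5]),np.percentile(l,[.5,99.5]))
x=.58;print("axis y at .58:",c[1]+a[1]/a[0]*(x-c[0])+np.percentile(w,[.5,99.5]).mean())
m=(P[...,2]>.038)&(P[...,2]<.05)&(abs(P[...,1]+.25)<.05)&(P[...,0]>.65)
Q=P[m];print("head",len(Q),np.percentile(Q,[1,99],axis=0))
E
```

```text
[ 0.5801641  -0.2431646   0.14808808] 0.08567552510101982 [-0.06204592 -0.64435325 -0.05412269] [ 0.05432113 -0.02589139 -0.04140616]
14210 [ 0.55273856 -0.23755965  0.0306281 ] [ 0.99218876 -0.1247456 ] -7.166064646498377 [-0.0168587   0.01633072] [-0.10719942  0.13771774]
axis y at .58: -0.2412511537619605
head 3293 [[ 0.68665201 -0.281855    0.0388255 ]
 [ 0.7458699  -0.23362116  0.04599459]]
```

View pics/w1.png

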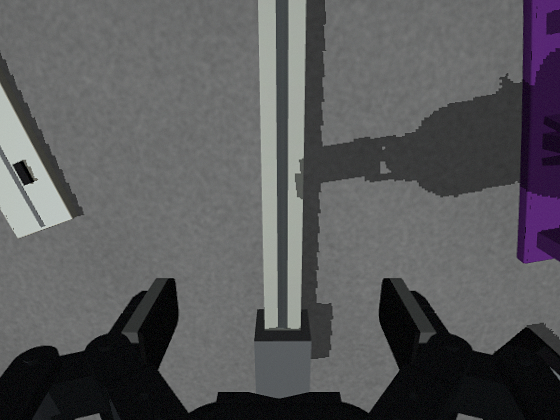

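The wrist view shows the tube between the open fingers, centred at column ~283, with the head at the bottom (283,350). Descending over it.

```bash
python3 - <<'E'
from workcell import env
from h import *
s=env.get_state();print(s["tcp_pos"],rel(s,[.580,-.2412,.018],np.radians(82.8)))
E
```

```text
[ 0.57968102 -0.24136274  0.14903151] (array([-0.0026,  0.0009, -0.002 ]), array([ 1.31e-01, -6.00e-04,  1.00e-04]))
```

{"name": "step_arm", "arguments": {
  "moves": [
    [[-0.003, 0.001, -0.002, 0.04, 0, 0, 1], [-0.003, 0.001, -0.002, 0.08, 0, 0, 1], [-0.003, 0.001, -0.002, 0.11, 0, 0, 1], [-0.003, 0.001, -0.002, 0.125, 0, 0, 1], [-0.003, 0.001, -0.002, 0.131, 0, 0, 1], [-0.003, 0.001, -0.002, 0.131, 0, 0, 1], [-0.003, 0.001, -0.002, 0.131, 0, 0, 1]]
  ]
}}

```text
clock: 3.05
tcp_pos: [0.5803, -0.2411, 0.0197]
orientation: [0.53, -0.469, 0.53, 0.467]
wrist_force: [0.0, 0.4, 0.3]
finger_gap: 0.0852
```

```bash
python3 - <<'E'
from workcell import env
from h import *
F=[]
for i in range(6):
    env.read_camera("top");s=env.get_state();F.append(np.r_[s["wrist_force"],s["ft_torque"]])
F=np.array(F);print(F.mean(0).round(3),F.std(0).round(3),s["tcp_pos"])
np.save("F0.npy",F.mean(0))
E
```

```text
[-0.002  0.058 -0.057 -0.003  0.003  0.012] [0.422 0.308 0.41  0.024 0.023 0.032] [ 0.57990259 -0.241463    0.01886664]
```

{"name": "step_arm", "arguments": {
  "force": 80,
  "moves": [
    [[0, 0, 0, 0, 0, 0, 0], [0, 0, 0, 0, 0, 0, 0], [0, 0, 0, 0, 0, 0, 0], [0, 0, 0, 0, 0, 0, 0], [0, 0, 0, 0, 0, 0, 0], [0, 0, 0, 0, 0, 0, 0], [0, 0, 0, 0, 0, 0, 0], [0, 0, 0, 0, 0, 0, 0], [0, 0, 0, 0, 0, 0, 0], [0, 0, 0, 0, 0, 0, 0]]
  ]
}}

```text
clock: 4.35
tcp_pos: [0.58, -0.2415, 0.0191]
orientation: [0.531, -0.468, 0.53, 0.467]
wrist_force: [-0.6, 0.7, 5.0]
finger_gap: 0.0284
```

{"name": "step_arm", "arguments": {
  "moves": [
    [[0, 0, 0, -0.015, 0, 0, 0], [0, 0, 0, -0.04, 0, 0, 0], [0, 0, 0, -0.07, 0, 0, 0], [0, 0, 0, -0.1, 0, 0, 0], [0, 0, 0, -0.12, 0, 0, 0], [0, 0, 0, -0.12, 0, 0, 0], [0, 0, 0, -0.12, 0, 0, 0], [0, 0, 0, -0.12, 0, 0, 0], [0, 0, 0, -0.12, 0, 0, 0]]
  ]
}}

```text
clock: 5.25
tcp_pos: [0.5786, -0.2408, 0.1367]
orientation: [0.53, -0.467, 0.531, 0.468]
wrist_force: [0.1, -0.5, -6.0]
finger_gap: 0.0286
```

```bash
python3 - <<'E'
from workcell import env
from h import *
F=[]
for i in range(20):
    p,d=env.read_camera("scene");s=env.get_state();F.append(np.r_[s["wrist_force"],s["ft_torque"]])
F=np.array(F);print(F.mean(0).round(3),F.std(0).round(3),s["tcp_pos"],s["clock"],s["finger_gap"])
cv2.imwrite("pics/s2.png",p[:,:,::-1])
s=env.get_state();T=tool(s)
p,d=env.read_camera("wrist");cv2.imwrite("pics/w2.png",p[:,:,::-1])
cal=env.get_calibration("wrist");P=cloud(d,cal,T@cal["T_tool_cam"])
Q=P[:,240:330].reshape(-1,3);Q=Q[(Q[:,2]>.09)&(Q[:,2]<.19)&(Q[:,0]<.55)]
print(len(Q),np.polyfit(Q[:,0],Q[:,2],1),Q[:,0].min(),np.degrees(np.arctan(np.polyfit(Q[:,0],Q[:,2],1)[0])))
f=F.mean(0);a=np.array([.9922,-.125,0])
# moment of weight at offset e*a: (e a)x(0,0,Fz)
M=np.cross(a,[0,0,f[2]]);print("e=",f[3:]@M/(M@M))
E
```

```text
[ 1.190e-01 -1.930e-01 -5.693e+00 -1.000e-03  1.000e-02  1.000e-03] [0.492 0.522 0.39  0.033 0.028 0.023] [ 0.57984714 -0.24145187  0.1391426 ] 6.25 0.028707377746269976
20104 [0.0008558  0.15006633] 0.4708297806034916 0.04903343064435456
e= 0.001637079916361262
```

View pics/w2.png

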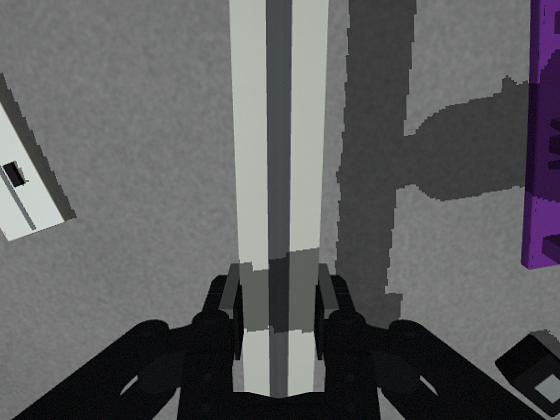

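View pics/s2.png

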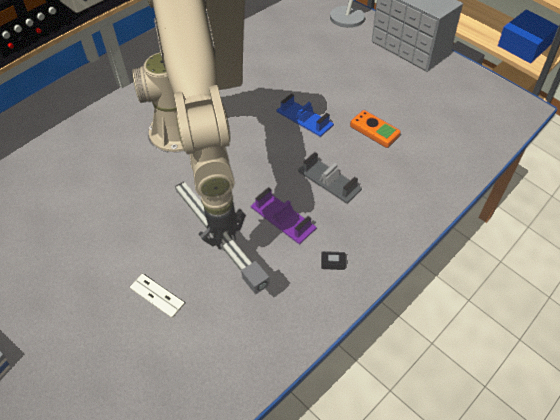

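Weight is about 0.58 kg and the moment at the grip is about 0.01 Nm, so the centre of mass lies ~1.6 mm headward of the grip (about +40 mm from mid). The boom hangs level at 0.05°. Next, carry it over the steel stand.

```bash
python3 - <<'E'
from workcell import env
from h import *
s=env.get_state();print(s["tcp_pos"],rel(s,[.5564,.2089,.15],np.radians(93.85)))
E
```

```text
[ 0.57988023 -0.24143835  0.13916147] (array([-0.1924, -0.0009,  0.0016]), array([-0.0113,  0.0795,  0.4439]))
```

{"name": "step_arm", "arguments": {
  "moves": [
    [[-0.01, 0, 0, -0.011, 0.003, 0.015, 0], [-0.03, 0, 0, -0.011, 0.01, 0.045, 0], [-0.05, 0, 0, -0.011, 0.018, 0.085, 0], [-0.07, 0, 0, -0.011, 0.026, 0.13, 0], [-0.09, 0, 0, -0.011, 0.034, 0.175, 0], [-0.11, 0, 0, -0.011, 0.042, 0.22, 0], [-0.13, 0, 0, -0.011, 0.05, 0.265, 0], [-0.15, 0, 0, -0.011, 0.058, 0.31, 0], [-0.17, 0, 0, -0.011, 0.066, 0.355, 0], [-0.185, 0, 0, -0.011, 0.073, 0.395, 0], [-0.192, 0, 0, -0.011, 0.077, 0.425, 0], [-0.192, 0, 0, -0.011, 0.079, 0.444, 0]]
  ]
}}

```text
clock: 7.5
tcp_pos: [0.556, 0.2124, 0.1506]
orientation: [-0.483, 0.518, -0.482, -0.517]
wrist_force: [0.5, -1.1, -5.9]
finger_gap: 0.0283
```

```bash
python3 - <<'E'
from workcell import env
from h import *
for i in range(5): p,d=env.read_camera("top")
s=env.get_state();T=tool(s)
print(s["tcp_pos"],rel(s,[.5564,.2089,.095],np.radians(93.85)))
P=cloud(d,env.get_calibration("top"));cv2.imwrite("pics/t3.png",p[:,:,::-1])
p,d=env.read_camera("wrist");cv2.imwrite("pics/w3.png",p[:,:,::-1])
cal=env.get_calibration("wrist");P=cloud(d,cal,T@cal["T_tool_cam"])
Q=P.reshape(-1,3);m=(Q[:,2]>.148)&(Q[:,2]<.17)&(Q[:,0]<.53)&(abs(Q[:,1]-.2)<.05);Q=Q[m]
print(len(Q),np.degrees(np.arctan(np.polyfit(Q[:,0],Q[:,1],1))),np.polyfit(Q[:,0],Q[:,2],1))
Q=P.reshape(-1,3);Q=Q[(Q[:,2]>.047)&(Q[:,2]<.058)&(Q[:,0]<.51)&(abs(Q[:,1]-.2)<.05)];print("postB?",len(Q),np.percentile(Q,[2,50,98],axis=0) if len(Q) else 0)
E
```

```text
[0.55662007 0.20905167 0.15008695] (array([ 0.0002, -0.0013,  0.0016]), array([ 0.0551,  0.0003, -0.0001]))
22370 [3.55699376 9.84312003] [0.00069692 0.16110543]
postB? 132 [[0.4657347  0.17265444 0.0529251 ]
 [0.47417903 0.17484393 0.05441485]
 [0.48276572 0.2329609  0.05575283]]
```

View pics/w3.png

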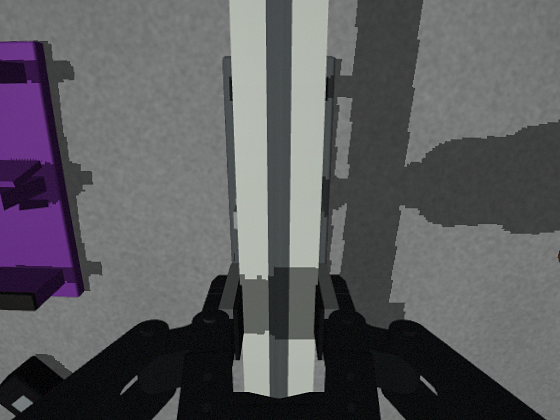

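View pics/t3.png

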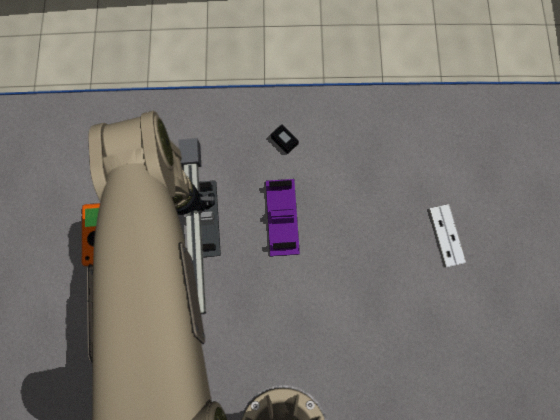

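The boom is aligned over the steel stand at 3.6° (stand 3.9°), and the wrist view shows the stand centred under the tube. Lowering it gently.

{"name": "step_arm", "arguments": {
  "moves": [
    [[0, 0, 0, 0.02, 0, 0, 0], [0, 0, 0, 0.045, 0, 0, 0], [0, 0, 0, 0.06, 0, 0, 0], [0, 0, 0, 0.065, 0, 0, 0], [0, 0, 0, 0.067, 0, 0, 0], [0, 0, 0, 0.067, 0, 0, 0], [0, 0, 0, 0.067, 0, 0, 0], [0, 0, 0, 0.067, 0, 0, 0]]
  ]
}}

```text
clock: 8.6
tcp_pos: [0.5576, 0.2086, 0.0841]
orientation: [-0.484, 0.517, -0.482, -0.515]
wrist_force: [0.1, 0.5, -4.5]
finger_gap: 0.0278
```

{"name": "step_arm", "arguments": {
  "moves": [
    [[0, 0, 0, 0.001, 0, 0, 0], [0, 0, 0, 0.002, 0, 0, 0], [0, 0, 0, 0.003, 0, 0, 0], [0, 0, 0, 0.003, 0, 0, 0], [0, 0, 0, 0.003, 0, 0, 0]]
  ]
}}

```text
clock: 9.1
tcp_pos: [0.5575, 0.2086, 0.0809]
orientation: [-0.484, 0.517, -0.483, -0.515]
wrist_force: [0.3, 0.3, -5.3]
finger_gap: 0.0283
```

```bash
python3 - <<'E'
from workcell import env
from h import *
F=[]
for i in range(8):
    p,d=env.read_camera("scene");s=env.get_state();F.append(np.r_[s["wrist_force"],s["ft_torque"],s["tcp_pos"]])
F=np.array(F);print(F.mean(0).round(4),s["clock"],s["finger_gap"])
cv2.imwrite("pics/s4.png",cv2.resize(p[120:260,240:420,::-1],(720,560)))
E
```

```text
[ 1.2510e-01  1.7490e-01 -5.5423e+00 -1.0000e-03  1.4400e-02  9.4000e-03
  5.5760e-01  2.0860e-01  8.1000e-02] 9.5 0.028199734286336056
```

View pics/s4.png

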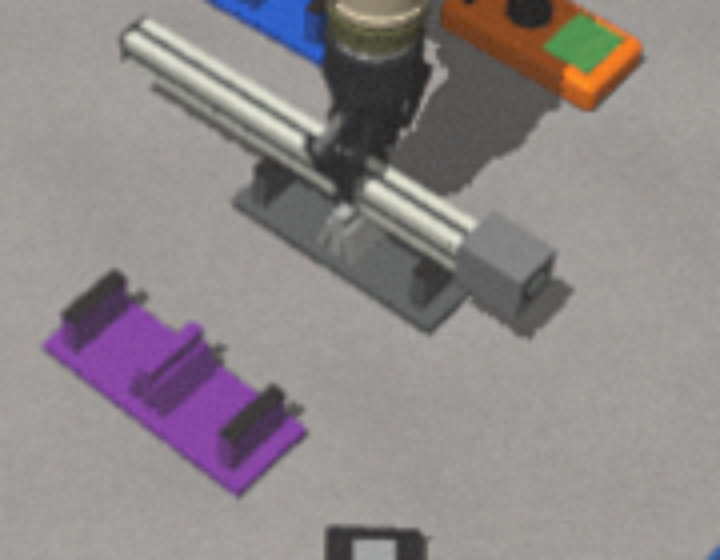

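```bash
python3 - <<'E'
from workcell import env
from h import *
s=env.get_state();print(tool(s).round(4)[:3,0],rel(s,[.556,.2088,.079],np.radians(93.85)))
E
```

```text
[ 3.4e-03 -7.0e-04 -1.0e+00] (array([-0.0009, -0.0009,  0.0033]), array([0.0021, 0.0016, 0.0003]))
```

{"name": "step_arm", "arguments": {
  "moves": [
    [[0, 0, 0.003, 0, 0.0016, 0, 0], [0, 0, 0.003, 0, 0.0016, 0, 0], [0, 0, 0.003, 0.0005, 0.0016, 0, 0], [0, 0, 0.003, 0.001, 0.0016, 0, 0], [0, 0, 0.003, 0.0014, 0.0016, 0, 0], [0, 0, 0.003, 0.0014, 0.0016, 0, 0]]
  ]
}}

```text
clock: 10.1
tcp_pos: [0.5559, 0.2085, 0.0796]
orientation: [-0.483, 0.517, -0.483, -0.516]
wrist_force: [0.2, -0.7, -6.0]
finger_gap: 0.0283
```

```bash
python3 - <<'E'
from workcell import env
from h import *
F=[]
for i in range(5):
    p,d=env.read_camera("scene");s=env.get_state();F.append(np.r_[s["wrist_force"],s["ft_torque"],s["tcp_pos"]])
F=np.array(F);print(F.mean(0).round(4),s["clock"],tool(s).round(4)[:3,0])
E
```

```text
[ 1.3490e-01  2.7800e-02 -5.4687e+00 -6.4000e-03  5.6000e-03  2.8000e-03
  5.5600e-01  2.0850e-01  7.9700e-02] 10.35 [ 5.e-04 -9.e-04 -1.e+00]
```

Not yet in contact, so I'll go down in 0.3 mm steps.

{"name": "step_arm", "arguments": {
  "moves": [
    [[0, 0, 0, 0.0004, 0, 0, 0], [0, 0, 0, 0.0008, 0, 0, 0], [0, 0, 0, 0.0008, 0, 0, 0], [0, 0, 0, 0.0008, 0, 0, 0]]
  ]
}}

```text
clock: 10.75
tcp_pos: [0.5561, 0.2085, 0.0792]
orientation: [-0.483, 0.517, -0.483, -0.516]
wrist_force: [-1.2, -0.6, -2.7]
finger_gap: 0.0287
```

```bash
python3 - <<'E'
from workcell import env
from h import *
F=[]
for i in range(5):
    p,d=env.read_camera("scene");s=env.get_state();F.append(np.r_[s["wrist_force"],s["ft_torque"],s["tcp_pos"]])
F=np.array(F);print(F.mean(0).round(4),s["clock"],tool(s).round(4)[:3,0])
E
```

```text
[-1.0634 -0.6857 -1.981  -0.0234  0.2591  0.0303  0.5561  0.2085  0.0791] 11.0 [ 7.e-04 -9.e-04 -1.e+00]
```

```bash
cat > tilt.py <<'E'
from workcell import env
from h import *
def tilt(tag):
    s=env.get_state();T=tool(s)
    p,d=env.read_camera("wrist");cal=env.get_calibration("wrist");P=cloud(d,cal,T@cal["T_tool_cam"]).reshape(-1,3)
    z0=T[2,3]+.011
    m=(abs(P[:,2]-z0)<.02)&(P[:,0]<.525)&(abs(P[:,1]-(.209+.067*(P[:,0]-.558)))<.014);Q=P[m]
    f=np.polyfit(Q[:,0],Q[:,2],1);print(tag,len(Q),"x",Q[:,0].min(),Q[:,0].max(),"pitch wrist deg",np.degrees(f[0]),"ztop@ridge",np.polyval(f,.558))
    p2,d=env.read_camera("scene");P=cloud(d,env.get_calibration("scene"));cv2.imwrite(f"pics/{tag}.png",np.hstack([cv2.resize(p2[130:250,240:400,::-1],(640,480)),]))
    cv2.imwrite(f"pics/{tag}w.png",p[:,:,::-1])
    Q=P[130:250,240:400].reshape(-1,3);x=(Q[:,:2]-[.558,.209])@[.9977,.0678];y=(Q[:,:2]-[.558,.209])@[-.0678,.9977]
    for a,b in((-.25,-.06),(.06,.10)):
        m=(Q[:,2]>.076)&(Q[:,2]<.105)&(abs(y)<.012)&(x>a)&(x<b)
        if m.sum()>10: g=np.polyfit(x[m],Q[m,2],1); print("  scene",m.sum(),np.degrees(g[0]),np.median(x[m]),np.median(Q[m,2]))
    m=(Q[:,2]>.1)&(abs(y)<.02)&(x>.115)&(x<.165)
    if m.sum()>10: print("  head z",m.sum(),np.median(Q[m,2]),np.degrees(np.polyfit(x[m],Q[m,2],1)[0]))
E
python3 -c "
from tilt import *
tilt('s5');s=env.get_state();print(s['wrist_force'],s['ft_torque'])"
```

```text
s5 19981 x 0.44683519477034495 0.5249961951288915 pitch wrist deg -0.008998465315184712 ztop@ridge 0.09059945393836678
  scene 252 0.2778908212889064 -0.1433570665047233 0.08860867166302933
  scene 76 -0.02294716861243332 0.08006928307359029 0.09025485047586823
  head z 143 0.10396313774367494 -0.0913722467789483
[-0.58735746  0.26630986 -1.20539961] [-0.11484584  0.29822051 -0.00172116]
```

View pics/s5.png

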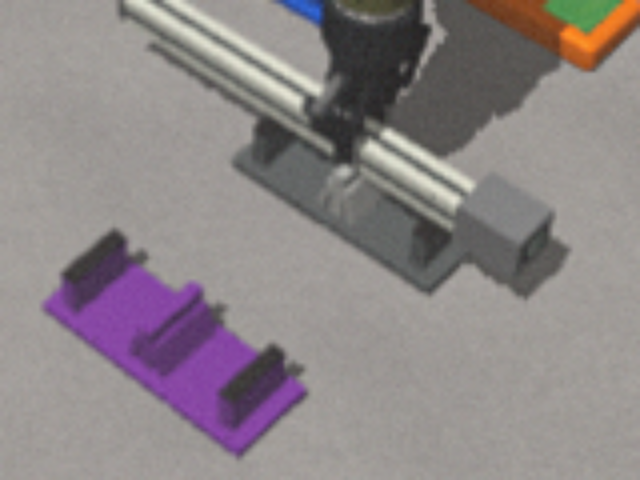

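View pics/s5w.png

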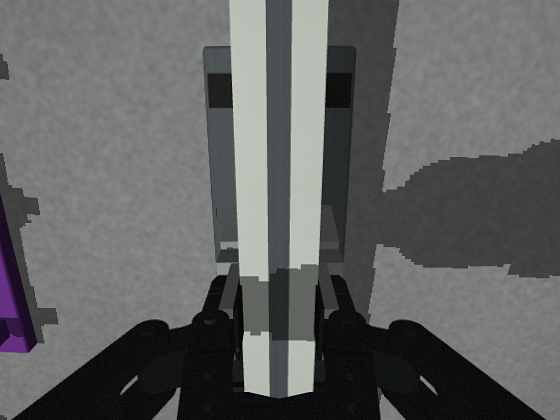

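```bash
python3 - <<'E'
from workcell import env
from h import *
s=env.get_state();T=tool(s)
p,d=env.read_camera("wrist");cal=env.get_calibration("wrist");P=cloud(d,cal,T@cal["T_tool_cam"])
print(s["tcp_pos"])
for c in (222,228,335,340):
  for r in range(195,272,4):print(c,r,P[r,c].round(4),p[r,c].mean().round())
E
```

```text
[0.55611906 0.20852758 0.07915577]
222 195 [0.5347 0.1736 0.0128] 80.0
222 199 [0.5371 0.1736 0.0127] 83.0
222 203 [0.5397 0.1736 0.0124] 80.0
222 207 [0.5422 0.1736 0.0123] 79.0
222 211 [0.5447 0.1736 0.0122] 79.0
222 215 [0.5465 0.174  0.0143] 82.0
222 219 [0.5496 0.1738 0.0127] 80.0
222 223 [0.5524 0.1737 0.012 ] 80.0
222 227 [0.5548 0.1738 0.0124] 82.0
222 231 [0.5462 0.1777 0.039 ] 76.0
222 235 [0.5476 0.178  0.0409] 75.0
222 239 [0.5477 0.1787 0.0457] 79.0
222 243 [0.5503 0.1786 0.045 ] 142.0
222 247 [0.5519 0.1788 0.0462] 141.0
222 251 [0.5528 0.1793 0.049 ] 51.0
222 255 [0.553  0.1799 0.053 ] 55.0
222 259 [0.5533 0.1804 0.0567] 54.0
222 263 [0.5531 0.1811 0.061 ] 138.0
222 267 [0.5551 0.1811 0.0612] 144.0
222 271 [0.5575 0.1811 0.0608] 144.0
228 195 [0.5348 0.1769 0.0118] 79.0
228 199 [0.5369 0.1771 0.0127] 80.0
228 203 [0.5393 0.1772 0.013 ] 80.0
228 207 [0.5407 0.1776 0.016 ] 78.0
228 211 [0.5419 0.1781 0.0194] 77.0
228 215 [0.5428 0.1787 0.0235] 81.0
228 219 [0.5428 0.1795 0.0297] 75.0
228 223 [0.5443 0.1798 0.032 ] 80.0
228 227 [0.5454 0.1802 0.0348] 75.0
228 231 [0.5463 
[... 1114 characters left out ...]
419 0.0126] 38.0
340 199 [0.5327 0.2423 0.0123] 43.0
340 203 [0.5352 0.2426 0.0122] 41.0
340 207 [0.5377 0.2429 0.0122] 43.0
340 211 [0.5404 0.2434 0.0114] 39.0
340 215 [0.5422 0.2433 0.0134] 43.0
340 219 [0.5449 0.2437 0.0129] 42.0
340 223 [0.5478 0.2442 0.0121] 42.0
340 227 [0.5505 0.2446 0.0116] 42.0
340 231 [0.5528 0.2447 0.0124] 44.0
340 235 [0.5552 0.2449 0.0129] 39.0
340 239 [0.5576 0.2452 0.0133] 44.0
340 243 [0.5604 0.2456 0.0129] 39.0
340 247 [0.5631 0.2459 0.0129] 39.0
340 251 [0.5661 0.2464 0.0121] 42.0
340 255 [0.549  0.2376 0.0534] 50.0
340 259 [0.5493 0.237  0.0572] 54.0
340 263 [0.5501 0.2367 0.0598] 74.0
340 267 [0.5522 0.2369 0.0598] 75.0
340 271 [0.5539 0.237  0.0606] 76.0
```

The ridge's near edge in the wrist depth puts its centre at x≈0.5575, which agrees with the top camera. The boom bears lightly (~4 N) and is level. Releasing.

{"name": "step_arm", "arguments": {
  "force": 20,
  "moves": [
    [[0, 0, 0, 0, 0, 0, 0], [0, 0, 0, 0, 0, 0, 0], [0, 0, 0, 0, 0, 0, 0.36], [0, 0, 0, 0, 0, 0, 0.4], [0, 0, 0, 0, 0, 0, 0.45], [0, 0, 0, 0, 0, 0, 0.5], [0, 0, 0, 0, 0, 0, 0.6], [0, 0, 0, 0, 0, 0, 0.6], [0, 0, 0, 0, 0, 0, 0.6], [0, 0, 0, 0, 0, 0, 0.6]]
  ]
}}

```text
clock: 12.15
tcp_pos: [0.5561, 0.2085, 0.0791]
orientation: [-0.483, 0.517, -0.483, -0.516]
wrist_force: [0.1, 0.8, -0.1]
finger_gap: 0.0511
```

```bash
python3 -c "
from tilt import *
tilt('s6');s=env.get_state();print(s['clock'],s['wrist_force'],s['ft_torque'],s['finger_gap']);tilt('s6b')"
```

```text
s6 19946 x 0.44681698022493493 0.5249979262796821 pitch wrist deg -0.013274672264435263 ztop@ridge 0.0905521765210375
  scene 242 0.6894876316044413 -0.1436818468447572 0.08853367954771263
  scene 69 -1.718363669687876 0.08020716916636147 0.09161446428952646
  head z 140 0.10412544663630008 0.23857640128005578
12.25 [-0.00346458  0.51414343 -0.08262092] [ 0.01566912  0.00030657 -0.01379071] 0.05116468196739569
s6b 19954 x 0.4466687090167308 0.5249990309809831 pitch wrist deg 0.038905737573606845 ztop@ridge 0.09059473338162768
  scene 241 0.37141318828499115 -0.14261343766254864 0.08849073046800426
  scene 76 -0.33321440753074755 0.08081513870287345 0.09033223944925062
  head z 150 0.10428234218311716 -0.15530927394959343
```

View pics/s6b.png

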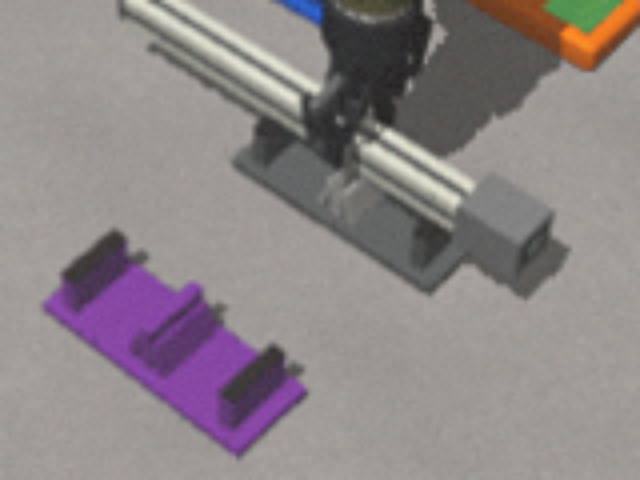

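View pics/s6bw.png

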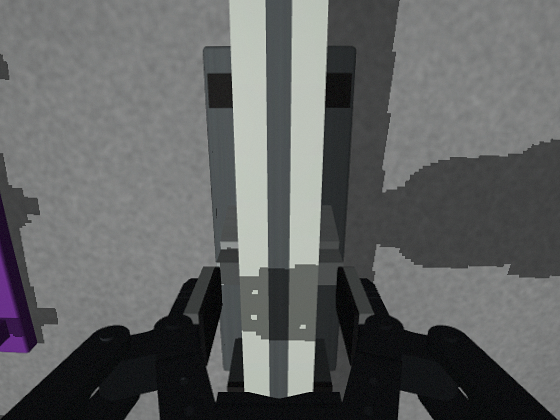

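Both pads are clear and the boom sits level on the ridge. Opening fully, then retracting straight up.

{"name": "step_arm", "arguments": {
  "moves": [
    [[0, 0, 0, 0, 0, 0, 0.8], [0, 0, 0, 0, 0, 0, 0.95], [0, 0, 0, 0, 0, 0, 0.95], [0, 0, 0, -0.01, 0, 0, 0.95], [0, 0, 0, -0.03, 0, 0, 0.95], [0, 0, 0, -0.06, 0, 0, 0.95], [0, 0, 0, -0.1, 0, 0, 0.95], [0, 0, 0, -0.13, 0, 0, 0.95], [0, 0, 0, -0.13, 0, 0, 0.95], [0, 0, 0, -0.13, 0, 0, 0.95], [0, 0, 0, -0.13, 0, 0, 0.95]]
  ]
}}

```text
clock: 13.45
tcp_pos: [0.5553, 0.2085, 0.2082]
orientation: [-0.483, 0.516, -0.484, -0.516]
wrist_force: [0.2, 0.7, 0.7]
finger_gap: 0.081
```

```bash
cat > chk.py <<'E'
from workcell import env
from h import *
import sys
def chk(tag):
    s=env.get_state();T=tool(s)
    p,d=env.read_camera("wrist");cal=env.get_calibration("wrist");P=cloud(d,cal,T@cal["T_tool_cam"]).reshape(-1,3)
    x=(P[:,:2]-[.558,.209])@[.9977,.0678];y=(P[:,:2]-[.558,.209])@[-.0678,.9977]
    m=(P[:,2]>.07)&(P[:,2]<.098)&(abs(y)<.012)&(x>-.2)&(x<.1)
    g=np.polyfit(x[m],P[m,2],1);b=np.polyfit(x[m],y[m],1)
    print(tag,s["clock"],m.sum(),x[m].min(),x[m].max(),"pitch",np.degrees(g[0]).round(3),"z0",g[1].round(4))
    cv2.imwrite(f"pics/{tag}.png",p[:,:,::-1])
E
python3 -c "
from chk import *
chk('w7')
for i in range(4): p,d=env.read_camera('scene')
chk('w7b');cv2.imwrite('pics/s7.png',p[:,:,::-1])"
```

```text
w7 13.45 10890 -0.13884576608057117 0.09988682646725644 pitch 0.029 z0 0.0906
w7b 13.7 10873 -0.13867147139898964 0.099955618913581 pitch 0.043 z0 0.0906
```

View pics/s7.png

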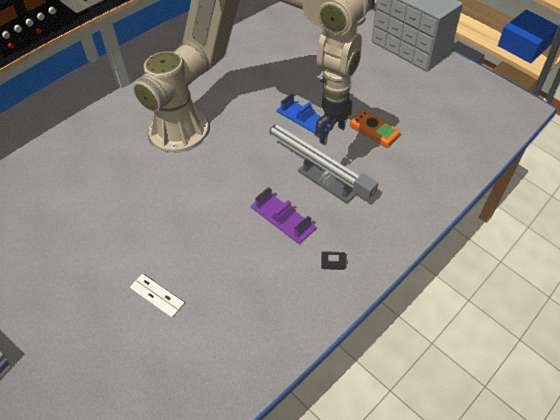

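View pics/w7b.png

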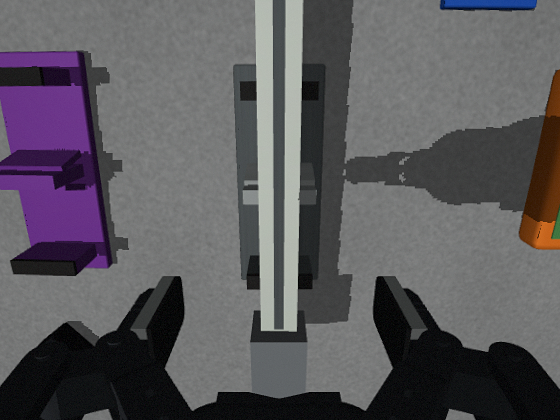

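The boom rests level and free on the steel ridge: the wrist view shows tube columns 257–302 across ridge row ~190, and both posts clear. I'll wait a few seconds to confirm.

{"name": "step_arm", "arguments": {
  "moves": [
    [[0, 0, 0, 0, 0, 0, 0.95], [0, 0, 0, 0, 0, 0, 0.95], [0, 0, 0, 0, 0, 0, 0.95], [0, 0, 0, 0, 0, 0, 0.95], [0, 0, 0, 0, 0, 0, 0.95], [0, 0, 0, 0, 0, 0, 0.95], [0, 0, 0, 0, 0, 0, 0.95], [0, 0, 0, 0, 0, 0, 0.95], [0, 0, 0, 0, 0, 0, 0.95], [0, 0, 0, 0, 0, 0, 0.95], [0, 0, 0, 0, 0, 0, 0.95], [0, 0, 0, 0, 0, 0, 0.95]]
  ]
}}

```text
clock: 14.95
tcp_pos: [0.5556, 0.2085, 0.2082]
orientation: [-0.483, 0.516, -0.484, -0.516]
wrist_force: [-0.5, -0.1, -0.6]
finger_gap: 0.081
```

{"name": "step_arm", "arguments": {
  "moves": [
    [[0, 0, 0, 0, 0, 0, 0.95], [0, 0, 0, 0, 0, 0, 0.95], [0, 0, 0, 0, 0, 0, 0.95], [0, 0, 0, 0, 0, 0, 0.95], [0, 0, 0, 0, 0, 0, 0.95], [0, 0, 0, 0, 0, 0, 0.95], [0, 0, 0, 0, 0, 0, 0.95], [0, 0, 0, 0, 0, 0, 0.95], [0, 0, 0, 0, 0, 0, 0.95], [0, 0, 0, 0, 0, 0, 0.95], [0, 0, 0, 0, 0, 0, 0.95], [0, 0, 0, 0, 0, 0, 0.95]]
  ]
}}

```text
clock: 16.15
tcp_pos: [0.5556, 0.2085, 0.2082]
orientation: [-0.483, 0.516, -0.484, -0.516]
wrist_force: [0.5, 0.5, 0.2]
finger_gap: 0.0812
```

```bash
python3 -c "
from chk import *
chk('w8')
import numpy as np
p,d=env.read_camera('scene');a=cv2.imread('pics/scene0.png')[:,:,::-1].astype(int)
for n,(r,c) in dict(meter=(slice(108,148),slice(362,402)),bread=(slice(270,320),slice(125,190)),adapter=(slice(250,272),slice(318,350))).items(): print(n,np.abs(p[r,c].astype(int)-a[r,c]).mean())
"
```

```text
w8 16.15 10886 -0.13862913708039706 0.09999617380147538 pitch 0.033 z0 0.0906
meter 31.860416666666666
bread 4.898358974358974
adapter 4.432291666666667
```

```bash
python3 -c "
from workcell import env
print(env.hand_in())"
```

```text
the job is handed in; nothing more can be done
None
```

The boom now balances level and free on the steel stand's ridge, and I handed the job in at about 16 s of the 64 s allowed.

- **Finding the balance point:** I gripped the boom about 40 mm to the head side of its middle and lifted it. The wrist moment put the centre of mass within about 2 mm of the grip, so the balance point is roughly 41–42 mm to the head side of the middle.
- **Placing it:** I carried the boom to the grey steel stand, not the blue or purple look-alikes. I set it square across the ridge with about 4 N of contact, opened the fingers and drew straight up.
- **Level check:** 2.7 s after the arm had backed off, the pitch read 0.03° with no change between three looks. The tube top was at 90.6 mm against an expected 90 mm, and both catch posts were clear.

**Checks that disagreed:**
- The moment read about 0.26 N m at first touch, more than a light contact on the ridge should give. It vanished on release, and I did not find the cause.
- A pixel comparison of the bystanders showed the breadboard and adapter unchanged. The multimeter region differed, which I put down to the arm's shadow, because it sits at the same place in the picture.

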